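Weigh in a batch of sample pots at the spectrometer

ROBOT

A 6-joint arm with a two-finger parallel gripper is mounted at the origin on the work surface. World frame = base frame: x ahead of the robot, y to its left, z up, the work surface at z = 0. Lengths are in mm, angles in rad, forces in N, time in s.
With the tool pointing down it reaches from about 425 to 950 mm from the base axis. Payload 3.5 kg.
Tool frame: the origin (TCP) lies at the very end of the fingers, on their centre line; the grasp point (between the pads) lies 19 mm behind it; z points along the fingers, y is the line along which they close (so a half turn about z gives the same grasp; the last joint's range is limited). The gripper opens to 85 mm and grips with 20 to 120 N. Pads are 22 mm wide; open, the fingers measure 114 mm over their backs; the gripper's body (76 mm by 85 mm) begins 54 mm behind the grasp point. The pads swing forward as they close: fully open they stand 13 mm farther back than shut.
Start: joints at [1.123, 0.286, 1.577, -0, 1.279, -0.15], TCP at [198.02, 645.286, 195.125] pointing down, gripper open.
Joint ranges: [-2.77, 2.77], [-0.9, 2.22], [0.21, 2.48], [-1.53, 4.67], [0.24, 2.81], [-2.84, 2.84]. Speed limits (rad/s): [2.79, 2.79, 3.14, 3.14, 3.14, 3.14].

INTERFACE

Orientations are given as [roll, pitch, yaw] about the fixed x, y, z axes, in that order (R = Rz(yaw) Ry(pitch) Rx(roll)).
In Python, from plant import readout, vision, close_job, models gives the robot as it stands.
- The arm moves only by the shell command python3 -m jog 'ROWS'. ROWS is JSON, a list of rows, each a list of 3 entries, a list of its own where there are three numbers: the opening, from -1 (shut) to 1 (fully open), then the shift along the tool's x, y, z in units of 25 mm (1.0 is 25 mm), then the turn about the tool's z in units of 6 degrees (1.0 is 6 degrees). A call has 1 to 10 rows; each row is the pose to reach, as a shift and turn from the pose commanded when the call began, along the tool's axes at that moment; what a row does not reach only later rows make up. A row lasts 1/10 s, in which the tool goes at most 50 mm and 8.59 degrees, less where a joint would pass 70% of its speed; a pose out of reach is approached as far as the arm can. A call with a gripper value outside its range is refused whole. The fingers move at their own pace and stop on an object; the grip force is fixed at half the most. Time passes only in rows, so rows that repeat a pose let the fingers close. It gives the time, the measured TCP pose, the force, the opening and the grip force at its end, in the units of the state.
- readout.state(): the state, without advancing time (a new reading comes with each control period).
- vision.get_image(name): name is "scene" or "top"; returns the picture (480x640x3 uint8, red, green, blue); there is no depth.
- vision.camera_params(name): a dict with "fx", "fy", "cx", "cy" (pixels), "T" (4x4, takes a point from camera to world coordinates). Camera axes: x right, y down, z forward; pixel columns grow to the right and rows downward; lengths in mm; the calibration is good to about 2 mm. A picture is of the moment at which its call begins. camera_params takes no time and is no camera call.
- close_job(): hands the job in; it is judged then, once.
Trained networks look in the newest picture that a camera, given by its name, has taken for a name from the list of things; names that differ only in an ending like _2 or _b are one class to them, and where a whole thing is asked for, a point or a joint stands for the part that bears it (a point fixed in the world has none). Each returns a list of dicts, best first, with "conf" (0 to 1); they miss things now and then, are a little off and sometimes report something else, mostly with a low value. They report only what shows in the picture. A call takes as long as a camera call. They do not tell look-alikes from the thing itself.
- models.boxes_of(camera, label): "box" ([left, top, right, bottom] in pixels, round what is visible of it).
- models.regions_of(camera, label): "region" (480x640 bool, what is visible of it) and "box" ([left, top, right, bottom] in pixels, round what is visible of it).
- models.spot_point(camera, label): "xy" ([column, row] in pixels: a listed point, or the origin of a listed thing).
The state is a dict: "time": time; "joint_positions": joint angles; "qvel": joint speeds; "tau": joint torques, N m; "position": TCP position; "ee_rot": TCP orientation; "force": force on the tool from outside, world axes, zero at the start; "moment": the same for the moment, N m; "width": finger opening in mm; "finger_force": force on a finger pad.
Only numpy, scipy, OpenCV 4.12 (cv2) and the standard library are available. Lean on these libraries where they do the work, as an engineer would, in place of code of your own. Each camera call takes 0.05 s, during which the arm holds its last target. There are 200 camera calls.

TASK

Get the new batch of steel sample pots ready for the spectrometer. First push the loose stop bar back until it lies straight and flush along the rail of the loading plate; then lift each pot, judge by its weight what it is, and put the solid discs (heaviest) on the loading plate in front of the bar, the pots filled with turnings (middle weight) in the round dish and the empty pots (lightest) in the rectangular tray. Put the pots side by side, not on top of one another, leave the bar flush with the rail, and leave the jar and the brush alone.

Things in the scene. Friction and masses are not known exactly. Their poses are not given: they have to be found in the camera images.
- plate: fixed grey-painted loading plate, 130 mm (its x) by 320 mm (its y), 4 mm thick, origin at the centre of its underside on the bench. Dark steel rail, 300 mm long, along its far edge (+x side), parallel to the plate's y, top 26 mm above the bench; the rail's inner face is at plate x = +55 mm. The rail is on the side away from the robot; the plate's front edge at x = -65 mm is open.
- bar: loose square aluminium stop bar, 25 mm by 25 mm and 260 mm long along its y, about 440 g (350 to 530 g), origin at the centre of its underside. It starts askew on the loading plate, with its ends 10 to 105 mm short of the rail. With its x pointing to the rail and lying against it, its origin is at plate x = +42.5 mm, and a lane 95 mm deep is left on the plate in front of it.
- tray: fixed grey rectangular tray, outside 150 mm (its x) by 120 mm (its y), walls 4 mm thick and 16 mm high, inner floor about 4 mm above the bench; origin at the centre of its underside. For empty pots.
- dish: fixed grey round dish, outside diameter 150 mm, wall 4 mm thick and 16 mm high, inner floor 4 mm above the bench; origin at the centre of its underside. For pots filled with turnings.
- pot_a: sealed plain steel pot, a cylinder 54 mm in diameter and 38 mm high; origin at its centre (19 mm above what it stands on), z along its axis. All six look the same; the letter says nothing about the contents. Weight about 680 g if it is a solid disc, about 300 g if filled with turnings, about 110 g if empty (each within 10 %). May be absent.
- pot_b: sealed plain steel pot, a cylinder 54 mm in diameter and 38 mm high; origin at its centre (19 mm above what it stands on), z along its axis. All six look the same; the letter says nothing about the contents. Weight about 680 g if it is a solid disc, about 300 g if filled with turnings, about 110 g if empty (each within 10 %). May be absent.
- pot_c: sealed plain steel pot, a cylinder 54 mm in diameter and 38 mm high; origin at its centre (19 mm above what it stands on), z along its axis. All six look the same; the letter says nothing about the contents. Weight about 680 g if it is a solid disc, about 300 g if filled with turnings, about 110 g if empty (each within 10 %). May be absent.
- pot_d: sealed plain steel pot, a cylinder 54 mm in diameter and 38 mm high; origin at its centre (19 mm above what it stands on), z along its axis. All six look the same; the letter says nothing about the contents. Weight about 680 g if it is a solid disc, about 300 g if filled with turnings, about 110 g if empty (each within 10 %). May be absent.
- pot_e: sealed plain steel pot, a cylinder 54 mm in diameter and 38 mm high; origin at its centre (19 mm above what it stands on), z along its axis. All six look the same; the letter says nothing about the contents. Weight about 680 g if it is a solid disc, about 300 g if filled with turnings, about 110 g if empty (each within 10 %). May be absent.
- pot_f: sealed plain steel pot, a cylinder 54 mm in diameter and 38 mm high; origin at its centre (19 mm above what it stands on), z along its axis. All six look the same; the letter says nothing about the contents. Weight about 680 g if it is a solid disc, about 300 g if filled with turnings, about 110 g if empty (each within 10 %). May be absent.
- jar: bystander: closed white jar, 56 mm in diameter, 70 mm high, origin at the centre of its underside
- brush: bystander: small bench brush lying flat, about 200 mm long, origin near its middle
Mind the look-alikes: they are no part of the job. Leave any purple or red look-alike of the pot_b alone.

How it is judged (in metres and radians):
On the way, in this order (a step that is already met when the one before it is completed fails the run):
1. the bar lies straight and flush along the rail (angle between the y axis of bar and the y axis of plate, either way round below 0.035 rad and x of bar in the frame of plate between 0.0375 and 0.06 m and y of bar in the frame of plate between -0.06 and 0.06 m and z of bar in the frame of plate between -0.005 and 0.012 m), for 0.2 s.
2. after that, every pot rests in the place for its weight (((x of pot_a in the frame of plate between -0.055 and 0.012 m and y of pot_a in the frame of plate between -0.14 and 0.14 m and z of pot_a in the frame of plate between 0.01 and 0.04 m and contact force between pot_a and plate above 4.6 N) or (horizontal distance between pot_a and dish below 0.05 m and z of pot_a in the frame of dish between 0.01 and 0.045 m and contact force between pot_a and dish between 1.9 and 4.6 N) or (x of pot_a in the frame of tray between -0.052 and 0.052 m and y of pot_a in the frame of tray between -0.037 and 0.037 m and z of pot_a in the frame of tray between 0.01 and 0.045 m and contact force between pot_a and tray between 0.5 and 1.9 N)) and ((x of pot_b in the frame of plate between -0.055 and 0.012 m and y of pot_b in the frame of plate between -0.14 and 0.14 m and z of pot_b in the frame of plate between 0.01 and 0.04 m and contact force between pot_b and plate above 4.6 N) or (horizontal distance between pot_b and dish below 0.05 m and z of pot_b in the frame of dish between 0.01 and 0.045 m and contact force between pot_b and dish between 1.9 and 4.6 N) or (x of pot_b in the frame of tray between -0.052 and 0.052 m and y of pot_b in the frame of tray between -0.037 and 0.037 m and z of pot_b in the frame of tray between 0.01 and 0.045 m and contact force between pot_b and tray between 0.5 and 1.9 N)) and ((x of pot_c in the frame of plate between -0.055 and 0.012 m and y of pot_c in the frame of plate between -0.14 and 0.14 m and z of pot_c in the frame of plate between 0.01 and 0.04 m and contact force between pot_c and plate above 4.6 N) or (horizontal distance between pot_c and dish below 0.05 m and z of pot_c in the frame of dish between 0.01 and 0.045 m and contact force between pot_c and dish between 1.9 and 4.6 N) or (x of pot_c in the frame of tray between -0.052 and 0.052 m and y of pot_c in the frame of tray between -0.037 and 0.037 m and z of pot_c in the frame of tray between 0.01 and 0.045 m and contact force between pot_c and tray between 0.5 and 1.9 N)) and ((x of pot_d in the frame of plate between -0.055 and 0.012 m and y of pot_d in the frame of plate between -0.14 and 0.14 m and z of pot_d in the frame of plate between 0.01 and 0.04 m and contact force between pot_d and plate above 4.6 N) or (horizontal distance between pot_d and dish below 0.05 m and z of pot_d in the frame of dish between 0.01 and 0.045 m and contact force between pot_d and dish between 1.9 and 4.6 N) or (x of pot_d in the frame of tray between -0.052 and 0.052 m and y of pot_d in the frame of tray between -0.037 and 0.037 m and z of pot_d in the frame of tray between 0.01 and 0.045 m and contact force between pot_d and tray between 0.5 and 1.9 N)) and ((x of pot_e in the frame of plate between -0.055 and 0.012 m and y of pot_e in the frame of plate between -0.14 and 0.14 m and z of pot_e in the frame of plate between 0.01 and 0.04 m and contact force between pot_e and plate above 4.6 N) or (horizontal distance between pot_e and dish below 0.05 m and z of pot_e in the frame of dish between 0.01 and 0.045 m and contact force between pot_e and dish between 1.9 and 4.6 N) or (x of pot_e in the frame of tray between -0.052 and 0.052 m and y of pot_e in the frame of tray between -0.037 and 0.037 m and z of pot_e in the frame of tray between 0.01 and 0.045 m and contact force between pot_e and tray between 0.5 and 1.9 N)) and ((x of pot_f in the frame of plate between -0.055 and 0.012 m and y of pot_f in the frame of plate between -0.14 and 0.14 m and z of pot_f in the frame of plate between 0.01 and 0.04 m and contact force between pot_f and plate above 4.6 N) or (horizontal distance between pot_f and dish below 0.05 m and z of pot_f in the frame of dish between 0.01 and 0.045 m and contact force between pot_f and dish between 1.9 and 4.6 N) or (x of pot_f in the frame of tray between -0.052 and 0.052 m and y of pot_f in the frame of tray between -0.037 and 0.037 m and z of pot_f in the frame of tray between 0.01 and 0.045 m and contact force between pot_f and tray between 0.5 and 1.9 N))), for 0.2 s.
At the end, for the whole second after the job is handed in: Bar within 2 degrees and 5 mm of the rail; solid discs on the loading plate in front of it; filled pots on the round dish's floor (within 50 mm of its middle), empty pots on the rectangular tray's floor (within 52 by 37 mm of its middle); all at rest, none stacked (all of step 1 and all of step 2 and linear speed of each of pot_a, pot_b, pot_c, pot_d, pot_e, pot_f, bar below 0.03 m/s); the robot touches nothing.
It fails at once if the jar is disturbed (moved more than 40 mm) (distance of jar from where it was at the start of the episode above 0.04 m).
It fails at once if the brush is disturbed (moved more than 40 mm) (distance of brush from where it was at the start of the episode above 0.04 m).
Of pot_a, pot_b, pot_c, pot_d, pot_e, pot_f only 4 to 6 are there at a start; the rules pass over those that are not, and their reading is None.
At some moment in a run one of pot_a, pot_b, pot_c, pot_d, pot_e, pot_f may be knocked a few centimetres aside while the robot is not near it.
Once in a run the grip may slacken for a moment while it holds something.
It also fails if it takes over 210 s, if anything falls off the work surface, if the arm or the gripper's body presses on something with over 40 N, if the wrist force passes 120 N, or if a joint passes its speed limit or range.

## Working session

There is one attempt and no reset: what is moved stays moved. The work goes in short steps, Python scripts to look and compute and a shell command to move; the robot and the scene stay as the last step left them, time stands still between calls to the robot, and variables do not carry over. Pictures are saved under pics/ and viewed, at most 14 in all, crops included, and the job is handed in when it is done.

```bash
ls; mkdir -p pics
cat > h.py <<'E'
import numpy as np, cv2
from plant import readout, vision, models
def snap(n,f=None):
    im=vision.get_image(n)
    if f: cv2.imwrite('pics/'+f,im[:,:,::-1])
    return im
def px2w(cam,uv,z):
    p=vision.camera_params(cam);T=np.array(p['T'])
    d=T[:3,:3]@np.array([(uv[0]-p['cx'])/p['fx'],(uv[1]-p['cy'])/p['fy'],1.])
    o=T[:3,3]; return o+d*(z-o[2])/d[2]
def tri(a,b):
    A=[];B=[]
    for cam,uv in (a,b):
        p=vision.camera_params(cam);T=np.array(p['T'])
        d=T[:3,:3]@np.array([(uv[0]-p['cx'])/p['fx'],(uv[1]-p['cy'])/p['fy'],1.]);d/=np.linalg.norm(d)
        M=np.eye(3)-np.outer(d,d);A.append(M);B.append(M@T[:3,3])
    return np.linalg.solve(sum(A),sum(B))
E
python3 - <<'E'
from h import *
np.set_printoptions(precision=1,suppress=True)
for c in('top','scene'):
    snap(c,c+'0.png'); print(c,np.array(vision.camera_params(c)['T']).tolist(),vision.camera_params(c)['fx'])
    for l in('pot_a','plate','bar','tray','dish','jar','brush'):
        for r in models.spot_point(c,l):
            print(c,l,round(r['conf'],2),np.round(r['xy'],1),px2w(c,r['xy'],19 if l=='pot_a' else 0)[:2])
print(readout.state())
E
```

```text
pics
top [[0.02620554046979743, -0.9843010492978539, 0.1745414392052205, 288.17840874174897], [-0.9995889888441074, -0.027831564222274726, -0.0068744028508714045, 22.029221285635415], [0.011624243214097229, -0.1742895532844274, -0.9846258317684004, 1188.9142583268153], [0.0, 0.0, 0.0, 1.0]] 491.86320017213745
top pot_a 0.88 [170.4 285.7] [366.3 382.9]
top pot_a 0.85 [451.3 293.7] [ 365.4 -282.7]
top pot_a 0.81 [408.1 268.1] [ 423.6 -180.2]
top pot_a 0.79 [197.1 323.9] [279.2 313.5]
top pot_a 0.66 [307.4 249.9] [460.9  62.1]
top pot_a 0.56 [208.7 283.7] [373.5 292.9]
top plate 0.56 [313.9 192.2] [609.4  51.4]
top bar 0.69 [322.5 201.1] [587.3  29.3]
top bar 0.52 [318.6 192.7] [608.5  39.6]
top bar 0.21 [474.1 232. ] [ 519.8 -346.8]
top tray 0.96 [193. 224.] [520.1 345.8]
top dish 0.91 [474.4 233.8] [ 515.3 -347.4]
top jar 0.91 [217.  164.9] [673.1 296.9]
top brush 0.73 [408.3 264.6] [ 434.4 -184. ]
top brush 0.7 [447.7 157.6] [ 709.8 -284.6]
top brush 0.47 [323.1 198.8] [593.2  28. ]
scene [[-0.11929421822633347, 0.5888830783155576, -0.7993657545650553, 1284.7892479834777], [0.9926901
[... 461 characters left out ...]
471.4  60.7]
scene plate 0.56 [322.3 292.4] [614.9  35.2]
scene bar 0.67 [324.5 282.2] [582.9  36.6]
scene bar 0.51 [340.2 243.8] [443.   60.3]
scene tray 0.56 [467.7 273.9] [525.2 344.2]
scene dish 0.62 [171.  249.1] [ 502.3 -339.5]
scene jar 0.83 [454.  320.2] [666.7 296.5]
scene brush 0.9 [160.9 313.8] [ 708.6 -278.9]
{'time': 0.8, 'joint_positions': array([ 1.1,  0.3,  1.6,  0. ,  1.3, -0.1]), 'qvel': array([-0., -0.,  0., -0.,  0.,  0.]), 'tau': array([  0. , -40.6, -29.3,  -0. ,   0. ,  -0. ]), 'position': array([198. , 645.3, 195.2]), 'ee_rot': array([3.1, 0. , 2.8]), 'force': array([ 0.2, -0.4, -0.3]), 'moment': array([-0., -0., -0.]), 'finger_force': 0.0, 'width': 85.77482801689237}
```

View pics/top0.png

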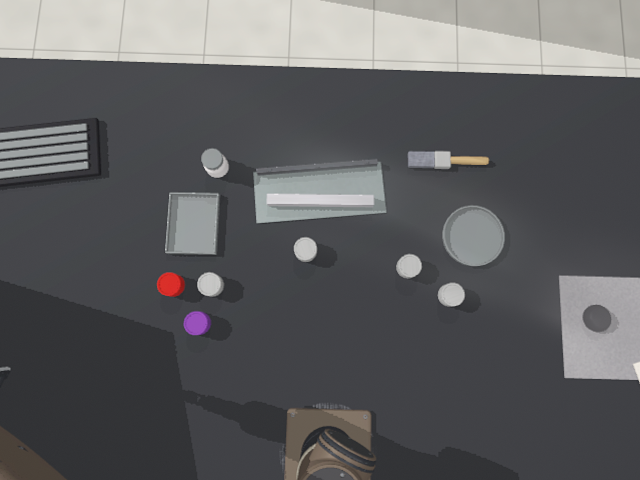

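View pics/scene0.png

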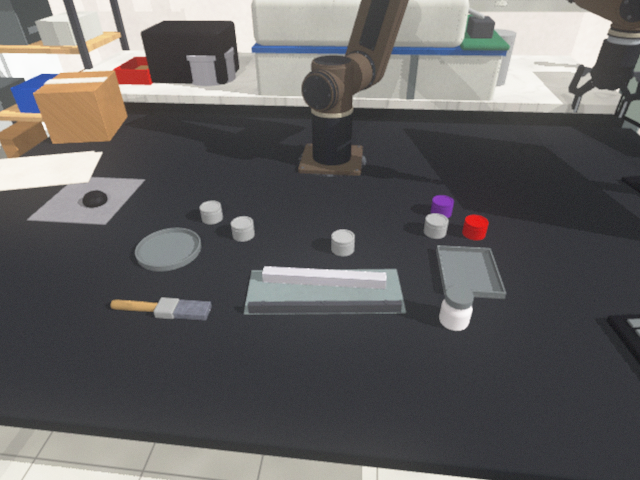

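The top view shows four grey pots at (210,285), (305,250), (409,267) and (451,295). The red (170,285) and purple (197,323) look-alikes are to be left alone. The bar (267–374,200) lies askew on the plate, the rail is at row ~165, the tray is at (193,224) and the dish at (474,236).

Run:
```python
from h import *
np.set_printoptions(precision=1,suppress=True)
snap('top');snap('scene')
# pots & containers triangulated
T={'p1':((208.7,283.7),(435.1,227.3)),'p2':((307.4,249.9),(339.6,244.6)),'p3':((408.1,268.1),(238.6,227.1)),'p4':((451.3,293.7),(213.5,210.)),'tray':((193,224),(467.7,273.9)),'dish':((474.4,233.8),(171,249.1))}
for k,(a,b) in T.items(): print(k,tri(('top',a),('scene',b)))
im=cv2.imread('pics/top0.png');g=im.min(2)
def quad(m,n):
    c=max(cv2.findContours(m.astype(np.uint8),0,1)[0],key=cv2.contourArea)
    return cv2.boxPoints(cv2.minAreaRect(c)),c
def roi(m,x0,x1,y0,y1):
    o=np.zeros_like(m);o[y0:y1,x0:x1]=m[y0:y1,x0:x1];return o
B,_=quad(roi(g>165,255,385,185,215),0);print('bar px',B.tolist());print([px2w('top',p,29)[:2] for p in B])
for z,nm,(x0,x1,y0,y1) in((4,'plate',(245,395,150,230)),(16,'tray',(155,225,180,265)),(16,'dish',(435,512,198,275))):
    m=roi(g>80,x0,x1,y0,y1);Q,c=quad(m,0);W=[px2w('top',p,z)[:2] for p in Q]
    print(nm,Q.tolist(),W,'mean',np.mean(W,0))
    if nm=='dish': print(px2w('top',cv2.fitEllipse(c)[0],8))
for l in('plate','bar'):
    for c in('top','scene'):
        for r in models.regions_of(c,l)[:1]:
            q,_=quad(r['region'],0);z=4 if l=='plate' else 29
            print(l,c,r['conf'],[px2w(c,p,z)[:2] for p in q],q.tolist())
a=cv2.resize(im[140:240,235:400],None,fx=4.8,fy=4.8,interpolation=cv2.INTER_CUBIC)
s=cv2.imread('pics/scene0.png');b=cv2.resize(s[255:320,235:410],None,fx=4.5,fy=4.5)
w=max(a.shape[1],b.shape[1])
b=cv2.resize(b,(a.shape[1],120*2)) if 0 else b
cv2.imwrite('pics/crop.png',cv2.resize(np.vstack([np.pad(a,((0,0),(0,w-a.shape[1]),(0,0))),np.pad(b,((0,0),(0,w-b.shape[1]),(0,0)))]),(790,590)))
```

```text
p1 [373.6 290.6  15.4]
p2 [462.   61.2  12. ]
p3 [ 424.8 -185.9   19.5]
p4 [ 364.1 -277.3   26.6]
tray [520.7 346.2  -3.6]
dish [ 512.  -339.5    8.5]
bar px [[265.9999694824219, 204.0], [265.9999694824219, 193.0], [372.9999694824219, 193.0], [372.9999694824219, 204.0]]
[array([568.8, 165.6]), array([596.2, 166.9]), array([603.8, -93.2]), array([576.3, -93.5])]
plate [[251.4307861328125, 152.75384521484375], [392.44000244140625, 144.91998291015625], [396.35076904296875, 215.3138427734375], [255.341552734375, 223.147705078125]] [array([706.2, 211.6]), array([ 737.8, -143.7]), array([ 555.5, -154. ]), array([525.8, 192.4])] mean [631.3  26.6]
tray [[164.22769165039062, 252.9015350341797], [167.73846435546875, 189.7076873779297], [219.13540649414062, 192.5630645751953], [215.6246337890625, 255.7569122314453]] [array([444.5, 405. ]), array([600.9, 409.5]), array([597.4, 283.4]), array([441. , 281.6])] mean [520.9 344.9]
dish [[442.0, 204.0], [504.0, 204.0], [504.0, 265.0], [442.0, 265.0]] [array([ 584.5, -264.5]), array([ 588.9, -417.4]), array([ 437.8, -411.9]), array([ 433.7, -262.3])]
[... 248 characters left out ...]
0224609375, 212.82449340820312], [256.0867614746094, 223.09841918945312]]
plate scene 0.58 [array([ 564.9, -144.7]), array([530.3, 206.8]), array([666.6, 200.8]), array([ 698.5, -111. ])] [[244.0, 270.0], [404.0, 270.0], [404.0, 315.0], [244.0, 315.0]]
bar top 0.72 [array([593.8, 164.3]), array([601.3, -93.3]), array([568.8, -93.6]), array([561.4, 162.8])] [[267.0, 194.0], [373.0, 194.0], [373.0, 207.0], [267.0, 207.0]]
bar scene 0.74 [array([627.6, -89.5]), array([575.3, -98.9]), array([573.3, 164.8]), array([624.3, 162.2])] [[261.28619384765625, 282.13446044921875], [262.25860595703125, 265.60345458984375], [385.77239990234375, 272.86895751953125], [384.79998779296875, 289.39996337890625]]
```

View pics/crop.png

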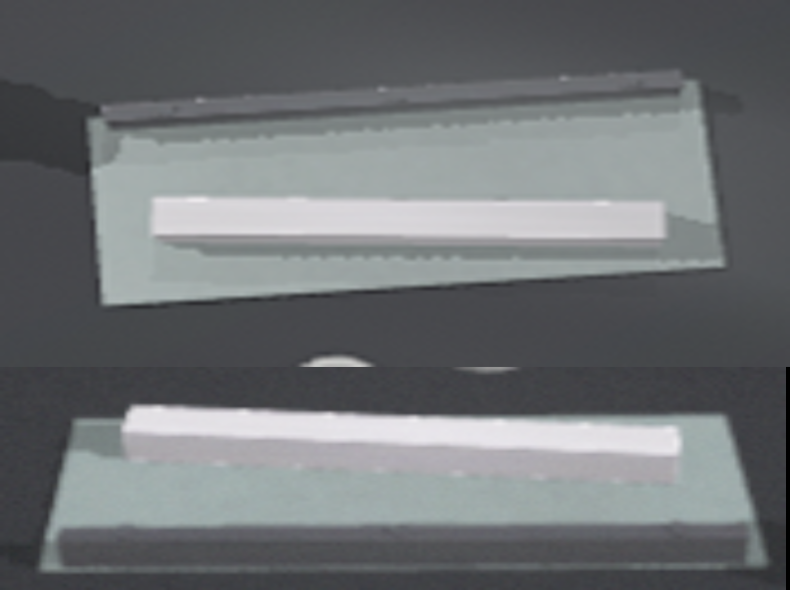

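The crop confirms it: the plate's front edge runs (256,223)–(386,213), so its yaw is ≈0.109 rad and its centre ≈(608,38). The bar's left end is nearer the rail. I'll push square with both open fingers parallel to the rail.

```bash
cat >> h.py <<'E'
from scipy.spatial.transform import Rotation as Rn
PC=np.array([608.1,38.]);PY=0.109
def pl(x,y): c,s=np.cos(PY),np.sin(PY);return PC+np.array([c*x-s*y,s*x+c*y])
def to_pl(w): c,s=np.cos(PY),np.sin(PY);d=np.array(w[:2])-PC;return np.array([c*d[0]+s*d[1],-s*d[0]+c*d[1]])
def go(x,y,z,yaw=None,half=True):
    s=readout.state();R=Rn.from_euler('xyz',s['ee_rot']).as_matrix()
    d=R.T@(np.array([x,y,z])-s['position'])/25
    cy=s['ee_rot'][2];t=0
    if yaw is not None:
        t=(yaw-cy+np.pi)%(2*np.pi)-np.pi
        if half: t=(t+np.pi/2)%np.pi-np.pi/2
        t=-np.degrees(t)/6
    print('shift',np.round(d,2),'turn',round(t,2),'yaw',round(cy,3),'q6',round(s['joint_positions'][5],2))
E
python3 - <<'E'
from h import *
s=readout.state();print(s['ee_rot'],s['joint_positions'])
print(pl(-65,0)); go(*pl(-65,0),100,PY)
E
```

```text
[-3.14157791e+00 -1.47727801e-05  2.84379945e+00] [ 1.12300442e+00  2.86284661e-01  1.57670472e+00  1.29530085e-05
  1.27862005e+00 -1.50002432e-01]
[543.48575035  30.92902115]
shift [-20.42 -19.44   3.81] turn -3.88 yaw 2.844 q6 -0.15
```

```bash
python3 -m jog '[[1,[-20.42,-19.44,2],-3.88],[1,[-20.42,-19.44,2],-3.88],[1,[-20.42,-19.44,2],-3.88],[1,[-20.42,-19.44,2],-3.88],[1,[-20.42,-19.44,2],-3.88],[1,[-20.42,-19.44,2],-3.88],[1,[-20.42,-19.44,2],-3.88],[1,[-20.42,-19.44,2],-3.88],[1,[-20.42,-19.44,2],-3.88],[1,[-20.42,-19.44,2],-3.88]]'; python3 -c "
from h import *
go(*pl(-65,0),60,PY)"
```

```text
time: 2.1
position: [443.2, 208.8, 160.1]
ee_rot: [3.141, 0.001, -3.033]
force: [0.2, 0.7, 0.8]
width: 85.4
finger_force: 0.0
shift [-3.21 -7.51  4.01] turn -0.0 yaw -3.033 q6 -1.45
```

```bash
python3 -m jog '[[1,[-3.21,-7.51,4],0],[1,[-3.21,-7.51,4],0],[1,[-3.21,-7.51,4],0],[1,[-3.21,-7.51,4],0],[1,[-3.21,-7.51,4],0],[1,[-3.21,-7.51,4],0],[1,[-3.21,-7.51,4],0],[1,[-3.21,-7.51,4],0]]'; python3 -c "
from h import *
go(*pl(-65,0),8,PY);snap('top','t1.png');snap('scene','s1.png');a=cv2.imread('pics/t1.png')[130:280,220:420];b=cv2.imread('pics/s1.png')[150:330,220:420]
cv2.imwrite('pics/c1.png',cv2.resize(np.hstack([cv2.resize(a,(400,300)),cv2.resize(b,(400,360))[:300]]),(800,600)))"
```

```text
time: 2.9
position: [542.5, 33.6, 60.5]
ee_rot: [3.142, 0.001, -3.032]
force: [0.7, -0.1, -0.2]
width: 85.3
finger_force: 0.0
shift [-0.03 -0.11  2.1 ] turn 0.0 yaw -3.032 q6 -1.81
```

View pics/c1.png

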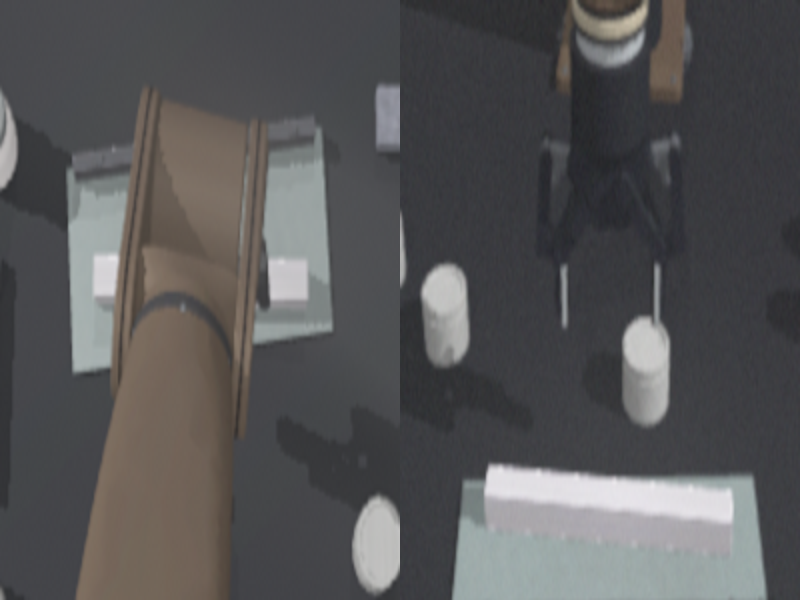

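```bash
python3 -c "
from h import *
for z in(60,66,73): print(z,px2w('scene',(301,231),z),px2w('scene',(348.5,230),z))"
```

```text
60 [482.88956962 -26.6706603   60.        ] [468.9278753   79.98840273  60.        ]
66 [491.25109623 -25.24842752  66.        ] [477.43498256  80.29848568  66.        ]
73 [501.0062106  -23.58915594  73.        ] [487.35994103  80.66024912  73.        ]
```

```bash
python3 -m jog '[[1,[0,-0.1,1],0],[1,[0,-0.1,2],0],[1,[0,-0.1,2],0],[1,[0,-0.1,2],0]]'; python3 -c "
from h import *
snap('scene','s2.png');b=cv2.imread('pics/s2.png')[170:320,220:420]
cv2.imwrite('pics/c2.png',cv2.resize(b,(800,600)))"
```

```text
time: 3.4
position: [542.6, 30.9, 10.2]
ee_rot: [3.141, -0.0, -3.032]
force: [0.2, 0.3, 0.2]
width: 85.3
finger_force: 0.0
```

View pics/c2.png

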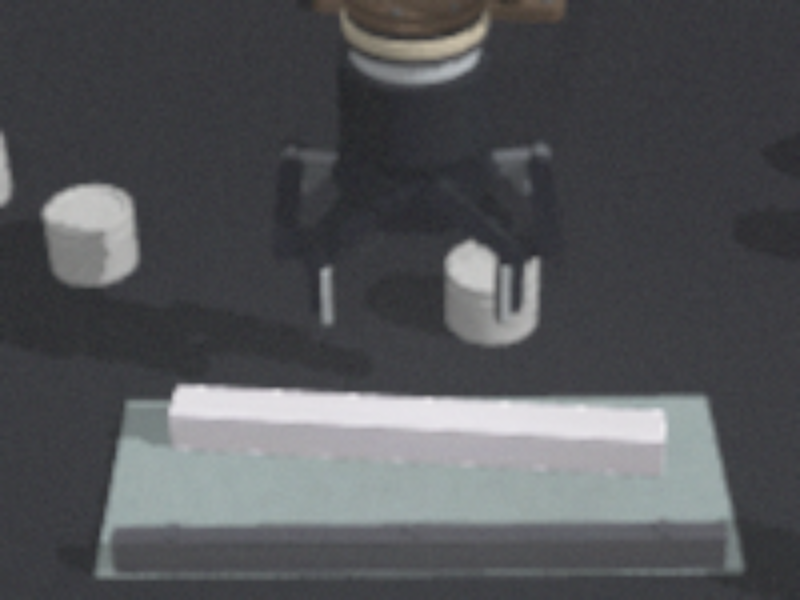

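```bash
python3 -c "
from h import *
for z in(10,20,30,40,50,60): print(z,px2w('scene',(301,251.2),z),px2w('scene',(346.5,250.5),z))"
```

```text
10 [493.22413805 -26.98119573  10.        ] [480.5150327   77.43398629  10.        ]
20 [505.88065421 -24.79534592  20.        ] [493.37475766  77.95031779  20.        ]
30 [518.53717038 -22.60949611  30.        ] [506.23448263  78.4666493   30.        ]
40 [531.19368654 -20.4236463   40.        ] [519.0942076   78.98298081  40.        ]
50 [543.85020271 -18.23779649  50.        ] [531.95393256  79.49931232  50.        ]
60 [556.50671887 -16.05194668  60.        ] [544.81365753  80.01564382  60.        ]
```

```bash
python3 -m jog '[[1,[-0.3,0,0.1],0],[1,[-0.6,0,0.1],0],[1,[-0.9,0,0.1],0],[1,[-1.1,0,0.1],0],[1,[-1.3,0,0.1],0],[1,[-1.3,0,0.1],0]]'; python3 -c "
from h import *
print(readout.state()['force'],readout.state()['moment']);snap('scene','s3.png');b=cv2.imread('pics/s3.png')[170:320,220:420]
cv2.imwrite('pics/c3.png',cv2.resize(b,(800,600)))"
```

```text
time: 4.05
position: [575.9, 33.7, 7.4]
ee_rot: [-3.141, 0.001, -3.033]
force: [-0.1, -0.4, -0.6]
width: 85.5
finger_force: 0.0
[-0.08654418 -0.44082472 -0.58661949] [-0.04380143  0.06527265 -0.01230192]
```

View pics/c3.png

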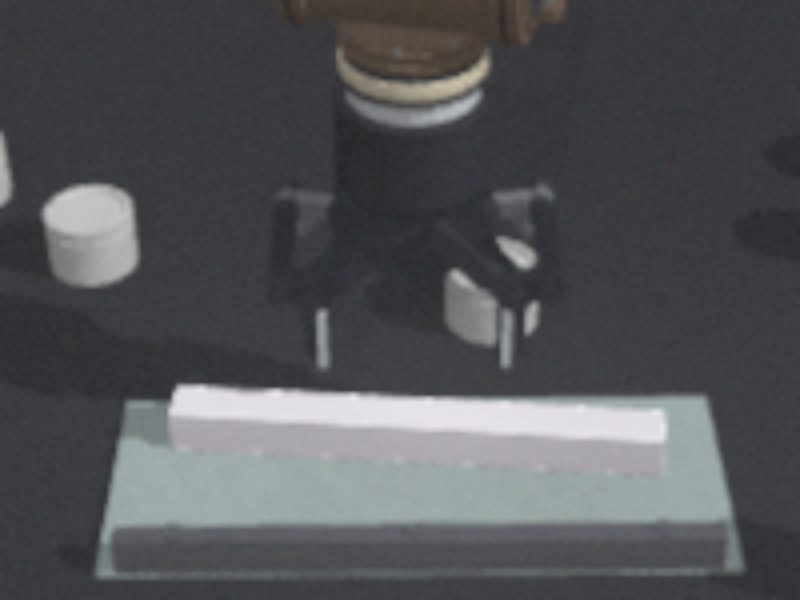

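```bash
python3 -c "
from h import *
for z in(10,20,30,40,50,60,80):
  a,b=px2w('scene',(301,251.2),z),px2w('scene',(346.5,250.5),z)
  c,d=px2w('scene',(300.7,261.8),z-2.8),px2w('scene',(346.8,261.5),z-2.8)
  i,j=px2w('scene',(302,261.8),z-2.8),px2w('scene',(345,261.5),z-2.8)
  print(z,a[0],c[0],'dx',((c+d)/2-(a+b)/2)[:2],'gap',np.linalg.norm(i-j))
print(readout.state()['joint_positions'])
import plant; print([x for x in dir(plant)])"
```

```text
10 493.22413804940743 528.1666654241765 dx [35.73383419  3.59643332] gap 96.72390580803369
20 505.8806542144358 540.2105571878725 dx [35.10816094  3.53316357] gap 95.18425806374688
30 518.5371703794641 552.2544489515685 dx [34.48248769  3.46989382] gap 93.64461031946007
40 531.1936865444924 564.2983407152645 dx [33.85681444  3.40662407] gap 92.10496257517326
50 543.8502027095207 576.3422324789605 dx [33.23114119  3.34335432] gap 90.56531483088645
60 556.5067188745489 588.3861242426565 dx [32.60546794  3.28008456] gap 89.02566708659967
80 581.8197512046054 612.4739077700484 dx [31.35412145  3.15354506] gap 85.94637159802608
[-1.17466068e-01  2.99804288e-01  1.93915362e+00  1.15352080e-05
  9.02810837e-01 -1.79678107e+00]
['__builtins__', '__cached__', '__doc__', '__file__', '__loader__', '__name__', '__package__', '__spec__', 'close_job', 'models', 'r', 'readout', 'vision']
```

```bash
python3 -m jog '[[0,[0.7,0,0],0],[-1,[1.5,0,0],0],[-1,[1.5,0,0],0],[-1,[1.5,0,0],0],[-1,[1.5,0,0],0],[-1,[1.5,0,0],0],[-1,[1.5,0,0],0],[-1,[1.5,0,0],0]]'; python3 -c "
from h import *
snap('scene','s4.png');b=cv2.imread('pics/s4.png')[170:320,220:420]
cv2.imwrite('pics/c4.png',cv2.resize(b,(800,600)))"
```

```text
time: 4.9
position: [538.2, 29.7, 7.3]
ee_rot: [-3.142, 0.0, -3.033]
force: [-0.2, 0.7, 0.1]
width: -0.3
finger_force: 0.0
```

View pics/c4.png

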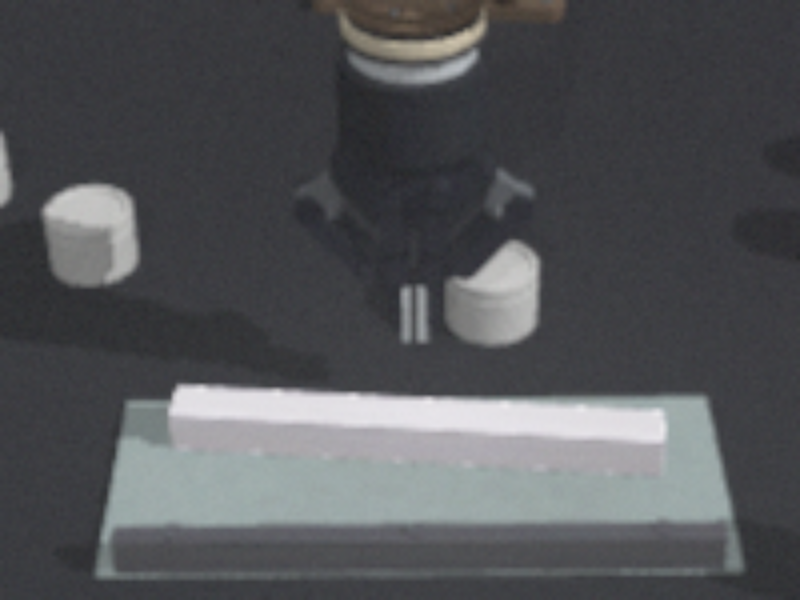

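```bash
python3 -c "
from h import *
for uv in((300,167),(365,172),(307,150),(362,152)): print(px2w('scene',uv,0))
for uv in((288,409),(372,409)): print('t',px2w('top',uv,15))
for z in (7,20,40,50): print(z,px2w('scene',(323.7,255.7),z))
snap('top','t5.png');cv2.imwrite('pics/c5.png',cv2.resize(cv2.imread('pics/t5.png')[130:280,220:420],(800,600)))"
```

```text
[ 55.62587535 -93.63293494   0.        ]
[ 71.81209507 109.73241411   0.        ]
[-69.21087012 -88.07302607   0.        ]
[-68.55189575  96.14359805   0.        ]
t [93.83465639 94.13724343 15.        ]
t [ 98.49381939 -97.53103134  15.        ]
7 [501.01436313  26.56342086   7.        ]
20 [517.22813283  28.28379507  20.        ]
40 [542.17239392  30.93052462  40.        ]
50 [554.64452446  32.25388939  50.        ]
```

View pics/c5.png

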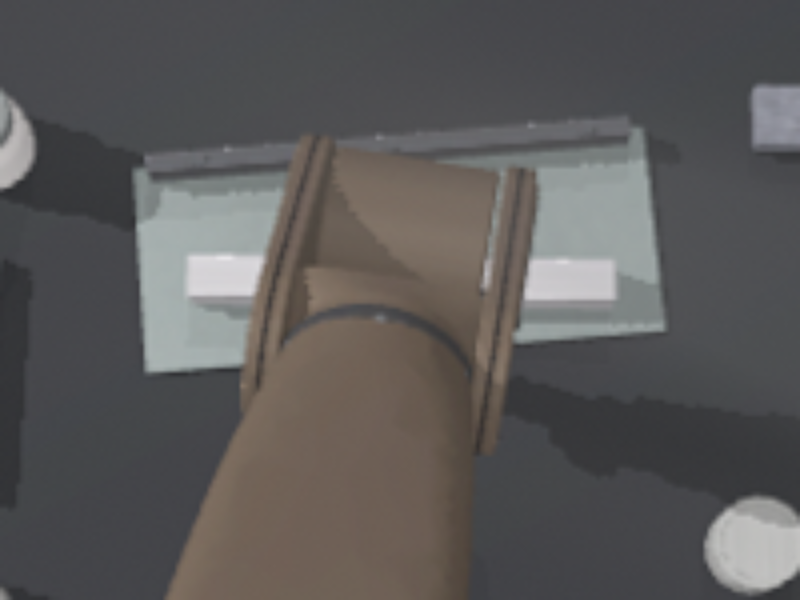

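```bash
python3 -m jog '[[-1,[0.8,0,0],0],[-1,[0.8,0,0.1],0],[-1,[0.8,0,0.2],0],[-1,[0.8,0,0.25],0],[-1,[0.8,0,0.3],0],[-1,[0.8,0,0.3],0]]';python3 -m jog '[[-1,[0,0,0.05],0],[-1,[0,0,0.1],0],[-1,[0,0,0.1],0]]'
```

```text
time: 5.6
position: [518.3, 27.5, -0.4]
ee_rot: [3.142, -0.0, -3.033]
force: [-0.0, 0.7, 0.3]
width: -0.1
finger_force: 0.0
time: 5.9
position: [517.8, 27.5, -2.9]
ee_rot: [3.142, -0.0, -3.033]
force: [1.0, 0.2, 0.8]
width: -0.3
finger_force: 0.0
```

```bash
python3 -m jog '[[-1,[0,0,0.1],0],[-1,[0,0,0.2],0],[-1,[0,0,0.3],0],[-1,[0,0,0.4],0],[-1,[0,0,0.4],0]]' | sed -n '2p;4p'
python3 -m jog '[[-1,[0,0,0.08],0],[-1,[0,0,0.16],0],[-1,[0,0,0.24],0],[-1,[0,0,0.24],0]]'| sed -n '2p;4p'
python3 -m jog '[[-1,[0,0,0.08],0],[-1,[0,0,0.16],0],[-1,[0,0,0.16],0]]'| sed -n '2p;4p'
```

```text
position: [517.5, 27.5, -13.3]
force: [0.5, -0.4, 0.6]
position: [517.6, 27.5, -19.1]
force: [-0.0, -0.2, 0.1]
position: [517.6, 27.5, -23.1]
force: [-0.3, 0.2, -0.1]
```

```bash
for i in 1 2 3; do python3 -m jog '[[-1,[0,0,0.04],0],[-1,[0,0,0.08],0],[-1,[0,0,0.08],0]]'| sed -n '2p;4p'; done
```

```text
position: [517.8, 27.5, -24.9]
force: [0.4, -0.1, 0.3]
position: [517.8, 27.5, -26.9]
force: [0.2, -0.4, -0.7]
position: [517.8, 27.5, -28.9]
force: [0.5, -0.8, -0.1]
```

```bash
python3 -c "
from h import *
snap('scene','s6.png');b=cv2.imread('pics/s6.png')[170:320,220:420]
cv2.imwrite('pics/c6.png',cv2.resize(b,(800,600)))"
```

```text
(no output)
```

View pics/c6.png

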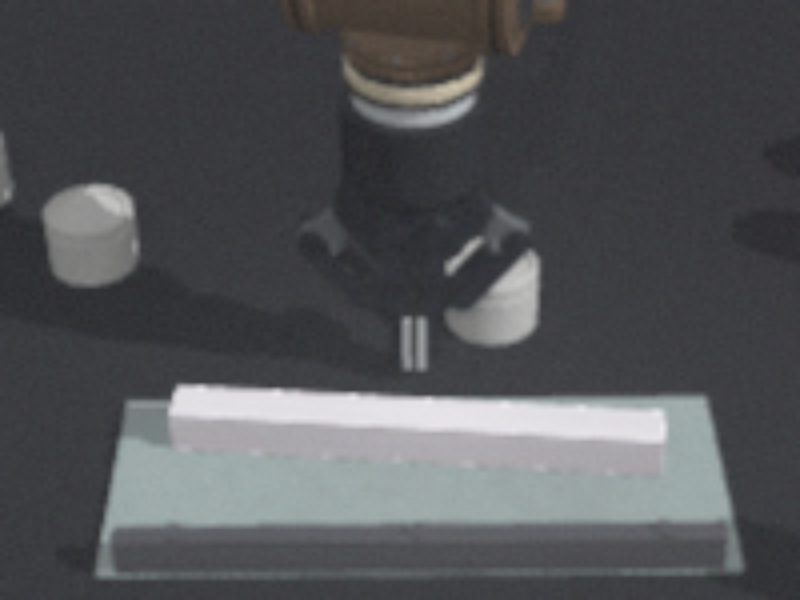

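The shut tips show at (323,262), just above the bench, while the reported z is -29. The z reading is therefore low by about 35 mm, and I'll touch down gently to calibrate it.

```bash
for i in 1 2 3 4; do python3 -m jog '[[-1,[0,0,0.04],0],[-1,[0,0,0.06],0],[-1,[0,0,0.06],0]]'| sed -n '2p;4p'; done
```

```text
position: [517.9, 27.5, -30.3]
force: [0.7, -0.4, -0.3]
position: [517.9, 27.5, -31.9]
force: [1.0, 0.1, -0.4]
position: [517.8, 27.5, -33.4]
force: [0.5, 0.1, 0.4]
position: [517.8, 27.5, -34.9]
force: [0.1, 0.5, 0.1]
```

```bash
for i in 1 2 3; do python3 -m jog '[[-1,[0,0,0.03],0],[-1,[0,0,0.05],0],[-1,[0,0,0.05],0]]'| sed -n '2p;4p'; done
```

```text
position: [517.9, 27.5, -36.0]
force: [0.7, -0.2, -0.3]
position: [517.9, 27.5, -36.1]
force: [-3.8, -0.0, 7.7]
position: [517.9, 27.5, -36.2]
force: [-6.8, -0.5, 17.2]
```

```bash
sed -i "s/np.array(\[x,y,z\])-s\['position'\]/np.array([x,y,z-36])-s['position']/" h.py
python3 -m jog '[[-1,[0,0,-1],0],[-1,[-0.8,0,-2],0],[1,[-0.8,0,-2],0],[1,[-0.8,0,-2],0],[1,[-0.8,0,-2],0],[1,[-0.8,0,-2],0],[1,[-0.8,0,-2],0],[1,[-0.8,0,-2],0],[1,[-0.8,0,-2],0]]'; python3 -c "
from h import *
go(*pl(-67,0),7,PY)"
```

```text
time: 11.05
position: [537.5, 29.7, 11.2]
ee_rot: [3.141, -0.001, -3.033]
force: [-0.2, -0.7, 0.2]
width: 85.2
finger_force: 0.0
shift [-0.16  0.02  1.61] turn -0.01 yaw -3.033 q6 -1.81
```

```bash
python3 -m jog '[[1,[-0.1,0,0.8],0],[1,[-0.1,0,1.6],0],[1,[-0.1,0,1.6],0],[1,[-0.5,0,1.6],0],[1,[-0.8,0,1.6],0],[1,[-1.1,0,1.6],0],[1,[-1.4,0,1.6],0],[1,[-1.4,0,1.6],0]]' | sed -n '2p;4p'; python3 -m jog '[[1,[-0.3,0,0],0],[1,[-0.6,0,0],0],[1,[-0.9,0,0],0],[1,[-1.2,0,0],0],[1,[-1.5,0,0],0],[1,[-1.5,0,0],0]]'| sed -n '2p;4p'; python3 -c "
from h import *
print(to_pl(readout.state()['position']))"
```

```text
position: [574.4, 33.4, -27.8]
force: [-0.8, -0.1, 0.7]
position: [611.8, 37.6, -28.3]
force: [0.5, 0.7, -0.5]
[ 3.67424046 -0.79647249]
```

```bash
for i in 1 2 3; do python3 -m jog '[[1,[-0.1,0,0],0],[1,[-0.2,0,0],0],[1,[-0.2,0,0],0]]' | sed -n '2p;4p'; done; python3 -c "
from h import *
print(to_pl(readout.state()['position']))
snap('scene','s7.png');b=cv2.imread('pics/s7.png')[200:320,235:395]
cv2.imwrite('pics/c7.png',cv2.resize(b,(800,600)))"
```

```text
position: [614.8, 38.0, -28.5]
force: [-2.1, 0.0, 2.0]
position: [620.1, 38.6, -28.5]
force: [-3.3, 0.1, 0.3]
position: [625.3, 39.2, -28.5]
force: [-2.3, -0.1, 0.4]
[17.27154143 -0.70531875]
```

View pics/c7.png

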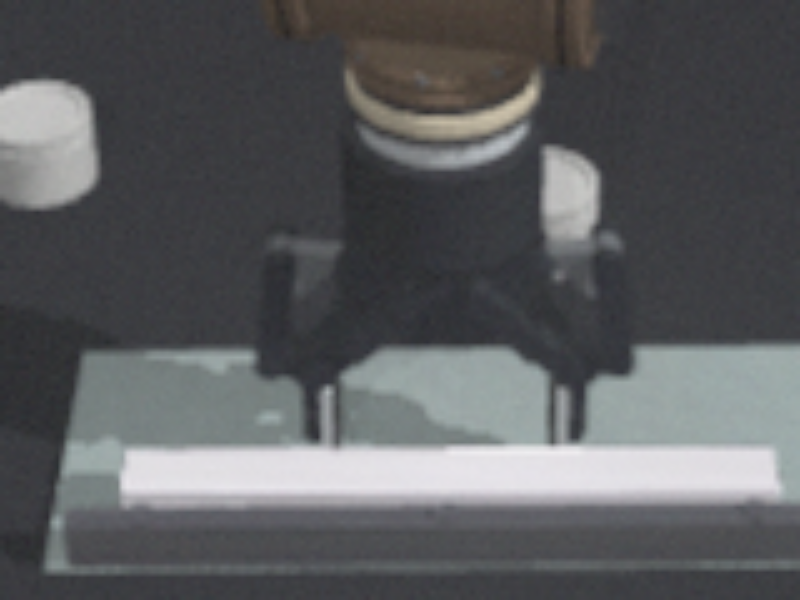

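The bar (crop 120–780, row ~475) is now parallel to the rail and nearly touching it. I'll push until the force rises.

```bash
for i in 1 2 3; do python3 -m jog '[[1,[-0.05,0,0],0],[1,[-0.1,0,0],0],[1,[-0.1,0,0],0]]' | sed -n '2p;4p'; done
```

```text
position: [627.5, 39.4, -28.5]
force: [-3.3, -0.1, 1.5]
position: [629.3, 39.6, -28.6]
force: [-4.8, -0.9, 1.7]
position: [629.4, 39.6, -28.7]
force: [-12.1, -2.7, 7.3]
```

```bash
python3 -m jog '[[1,[-0.05,0,0],0],[1,[-0.05,0,0],0],[1,[-0.05,0,0],0]]' | sed -n '2p;4p'; python3 -m jog '[[1,[0.3,0,0],0],[1,[1,0,0],0],[1,[2,0,-1],0],[1,[2,0,-3],0],[1,[2,0,-3],0],[1,[2,0,-3],0]]'| sed -n '2p;4p'; python3 -c "
from h import *
print(to_pl(readout.state()['position']))
snap('scene','s8.png');snap('top')
for c in('top','scene'): print(c,[(round(r['conf'],2),np.round(r['xy'],1),np.round(px2w(c,r['xy'],19)[:2],1)) for r in models.spot_point(c,'pot_a')])
b=cv2.imread('pics/s8.png')[240:330,235:415]
g=b.min(2)
cv2.imwrite('pics/c8.png',cv2.resize(b,(800,400)))
go(462,61.5,100,0)"
```

```text
position: [629.2, 39.5, -28.7]
force: [-15.2, -3.5, 9.7]
position: [586.9, 34.5, 49.3]
force: [0.7, 0.0, -0.3]
[-21.45958053  -1.19588958]
top [(0.92, array([196.7, 322.1]), array([283.3, 314.8])), (0.85, array([215.9, 267.7]), array([411.9, 278.4])), (0.78, array([452.7, 291.1]), array([ 371.6, -286.2])), (0.73, array([408.7, 263. ]), array([ 435.9, -181.6])), (0.66, array([171.5, 285.7]), array([366.4, 380.3]))]
scene [(0.87, array([431.1, 232.8]), array([404. , 274.7])), (0.87, array([441.6, 208.6]), array([292.6, 311.5])), (0.85, array([242.6, 226.8]), array([ 421.5, -182.7])), (0.64, array([210.1, 215. ]), array([ 377.2, -279.8])), (0.62, array([340.3, 240.1]), array([453.7,  61. ])), (0.58, array([475.6, 229.4]), array([379.7, 381.8]))]
shift [ 4.7   1.59 -0.75] turn 1.04 yaw -3.033 q6 -1.79
```

View pics/c8.png

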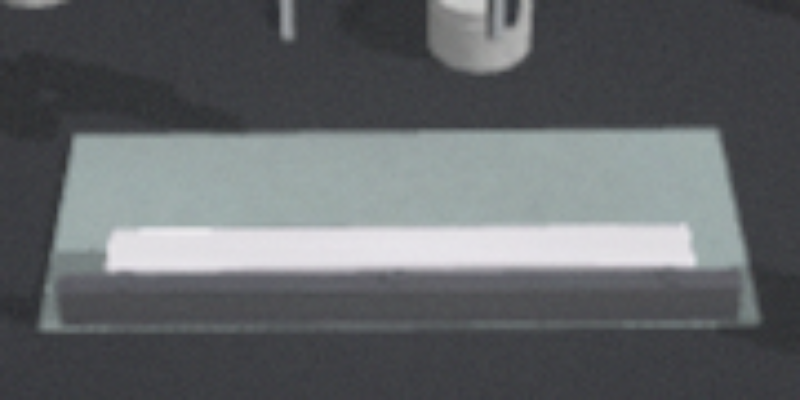

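The bar is flush along the rail (crop row ~250). The pot near the tray has been knocked to about (408,277). I'll take the nearest pot first.

```bash
cat >> h.py <<'E'
def weigh(n=8):
    F=[]
    for i in range(n): snap('top'); F.append(readout.state()['force'])
    print('F',np.round(np.mean(F,0),2),'w',round(readout.state()['width'],1))
E
python3 -m jog '[[1,[4.95,0.55,0.5],0],[1,[4.95,0.55,0.5],0],[1,[4.95,0.55,0.5],0],[1,[4.95,0.55,0.5],0],[1,[4.95,0.55,0.5],0]]'| sed -n '2p;4p';python3 -c "
from h import *
weigh();go(462,61.5,4)"
```

```text
position: [459.2, 34.9, 33.5]
force: [0.3, 0.3, 0.3]
F [0.25 0.36 0.39] w 85.5
shift [-0.2   1.05  2.64] turn 0 yaw -3.033 q6 -1.82
```

```bash
python3 -m jog '[[1,[-0.2,1.05,0.3],0],[1,[-0.2,1.05,1.5],0],[1,[-0.2,1.05,2.64],0],[1,[-0.2,1.05,2.64],0],[-1,[-0.2,1.05,2.64],0],[-1,[-0.2,1.05,2.64],0],[-1,[-0.2,1.05,2.64],0],[-1,[-0.2,1.05,2.64],0],[-1,[-0.2,1.05,2.64],0],[-1,[-0.2,1.05,2.64],0]]';python3 -m jog '[[-1,[0,0,-1],0],[-1,[0,0,-2],0],[-1,[0,0,-2.6],0],[-1,[0,0,-2.6],0],[-1,[0,0,-2.6],0],[-1,[0,0,-2.6],0]]'; python3 -c "
from h import *
weigh()"
```

```text
time: 17.3
position: [463.6, 61.3, -29.9]
ee_rot: [-3.141, 0.004, -3.033]
force: [-0.1, 1.1, 6.0]
width: 52.5
finger_force: 63.3
time: 17.9
position: [460.2, 61.6, 31.8]
ee_rot: [3.141, -0.002, -3.033]
force: [-0.2, -1.1, -1.4]
width: 52.7
finger_force: 63.2
F [-0.09 -0.45 -1.07] w 52.9
```

```bash
python3 -c "
from h import *
go(488.8,344.5,70,0.03)"
```

```text
shift [-2.32 11.13 -0.05] turn 0.75 yaw -3.033 q6 -1.77
```

```bash
python3 -m jog '[[-1,[-0.8,3.5,0],0.3],[-1,[-1.4,7,0],0.6],[-1,[-2.32,11.13,0],0.75],[-1,[-2.32,11.13,0],0.75],[-1,[-2.32,11.13,0],0.75],[-1,[-2.32,11.13,0],0.75],[-1,[-2.32,11.13,0],0.75],[-1,[-2.32,11.13,0],0.75],[-1,[-2.32,11.13,0],0.75]]'; python3 -c "
from h import *
weigh(5)
go(488.8,344.5,11,0.03)"
```

```text
time: 19.2
position: [488.5, 343.4, 32.5]
ee_rot: [-3.141, -0.001, -3.112]
force: [-0.3, 0.6, -1.1]
width: 52.3
finger_force: 63.3
F [-0.08 -0.05 -0.91] w 52.4
shift [0.01 0.04 2.32] turn -0.01 yaw -3.113 q6 -1.16
```

```bash
python3 -m jog '[[-1,[0,0,1],0],[-1,[0,0,1.8],0],[-1,[0,0,2.3],0],[-1,[0,0,2.3],0],[0.45,[0,0,2.3],0],[0.45,[0,0,2.3],0],[0.45,[0,0,2.3],0]]';python3 -m jog '[[0.45,[0,0,-1],0],[0.6,[0,0,-2.5],0],[1,[0,0,-2.5],0],[1,[0,0,-2.5],0]]';python3 -c "
from h import *
snap('top');snap('scene')
for c in('top','scene'): print(c,[(round(r['conf'],2),np.round(r['xy'],1),np.round(px2w(c,r['xy'],19)[:2],1)) for r in models.spot_point(c,'pot_a')])
go(408,277,70)"
```

```text
time: 20.15
position: [489.6, 344.7, -23.7]
ee_rot: [3.141, 0.001, -3.112]
force: [0.4, -1.1, -0.4]
width: 61.9
finger_force: 0.0
time: 20.55
position: [490.1, 345.0, 39.8]
ee_rot: [3.14, 0.003, -3.112]
force: [0.1, -0.7, -0.7]
width: 85.1
finger_force: 0.0
top [(0.93, array([406.5, 266.8]), array([ 426.6, -176.3])), (0.92, array([451.5, 291. ]), array([ 371.8, -283.3])), (0.78, array([214.4, 268.3]), array([410.4, 281.9])), (0.74, array([190. , 236.7]), array([485.1, 345.5])), (0.52, array([196.1, 322.7]), array([281.9, 316.1]))]
scene [(0.87, array([240.1, 223.8]), array([ 409.2, -192.2])), (0.81, array([211.8, 213.2]), array([ 368.5, -278. ])), (0.75, array([471.2, 225.6]), array([364.3, 374. ])), (0.59, array([430.8, 236. ]), array([417.2, 272.8])), (0.57, array([464. , 255.9]), array([486.6, 338.7])), (0.47, array([441.7, 207.4]), array([286.7, 312.4]))]
shift [ 3.27 -2.58  0.11] turn 0 yaw -3.112 q6 -1.16
```

```bash
python3 -m jog '[[1,[3.15,-2.6,0],0],[1,[3.15,-2.6,0],0],[1,[3.15,-2.6,0.5],0],[1,[3.15,-2.6,1.5],0],[1,[3.15,-2.6,2.85],0],[1,[3.15,-2.6,2.85],0],[1,[3.15,-2.6,2.85],0]]'|sed -n '2p;4p';python3 -m jog '[[-1,[0,0,0],0],[-1,[0,0,0],0],[-1,[0,0,0],0],[-1,[0,0,0],0],[-1,[0,0,0],0],[-1,[0,0,-1],0],[-1,[0,0,-2],0],[-1,[0,0,-2.7],0],[-1,[0,0,-2.7],0],[-1,[0,0,-2.7],0]]'; python3 -c "
from h import *
weigh()
go(*pl(-20,95),70,PY);go(520.8+32,346.5,70,0.03)"
```

```text
position: [411.5, 276.8, -34.0]
force: [-0.7, 1.0, 0.9]
time: 22.45
position: [411.4, 276.9, 33.6]
ee_rot: [-3.141, -0.001, -3.112]
force: [0.1, 1.0, -7.2]
width: 52.6
finger_force: 66.7
F [-0.06 -0.17 -6.07] w 52.4
shift [-6.47 -6.07 -0.02] turn -0.75 yaw -3.112 q6 -1.21
shift [-5.72  2.61 -0.03] turn -0.0 yaw -3.112 q6 -1.21
```

```bash
python3 -m jog '[[-1,[-6.4,-6.07,-0.3],-0.75],[-1,[-6.4,-6.07,-0.3],-0.75],[-1,[-6.4,-6.07,-0.3],-0.75],[-1,[-6.4,-6.07,-0.3],-0.75],[-1,[-6.4,-6.07,-0.3],-0.75],[-1,[-6.4,-6.07,-0.3],-0.75],[-1,[-6.4,-6.07,-0.3],-0.75],[-1,[-6.4,-6.07,-0.3],-0.75]]'; python3 -c "
from h import *
go(*pl(-22,95),7,PY)"
```

```text
time: 23.65
position: [574.9, 131.1, 40.8]
ee_rot: [3.141, -0.003, -3.032]
force: [0.1, -0.2, -6.7]
width: 52.5
finger_force: 66.5
shift [-0.04 -0.05  2.79] turn 0.0 yaw -3.032 q6 -1.63
```

```bash
python3 -m jog '[[-1,[0,0,1.2],0],[-1,[0,0,2.2],0],[-1,[0,0,2.8],0],[-1,[0,0,2.8],0],[-1,[0,0,2.8],0],[0.45,[0,0,2.8],0],[0.45,[0,0,2.8],0],[0.45,[0,0,2.8],0]]'|sed -n '2p;4,5p';python3 -m jog '[[0.45,[0,0,-1],0],[0.6,[0,0,-3],0],[1,[0,0,-3],0],[1,[0,0,-3],0]]'|sed -n '2p;4p';python3 -c "
from h import *
snap('top');snap('scene')
for c in('top','scene'): print(c,[(round(r['conf'],2),np.round(px2w(c,r['xy'],19)[:2],1)) for r in models.spot_point(c,'pot_a')])
go(425,-184,80,-0.4);go(368,-281,80,-0.6)"
```

```text
position: [577.9, 130.4, -26.9]
force: [-0.2, 0.4, -0.6]
width: 61.9
position: [578.8, 130.3, 49.6]
force: [-0.4, -0.2, -0.8]
top [(0.85, array([ 423.4, -171.1])), (0.8, array([ 361.9, -283.6])), (0.67, array([285.6, 314.5])), (0.65, array([483.9, 342.6])), (0.63, array([365.4, 381.6]))]
scene [(0.91, array([ 372.2, -277.1])), (0.7, array([568.1, 132.8])), (0.62, array([ 415.4, -187.6])), (0.59, array([357.7, 379.4])), (0.56, array([488.8, 345.5]))]
shift [  7.34 -11.84   0.07] turn 4.86 yaw -3.033 q6 -1.63
shift [ 10.03 -15.45   0.07] turn 6.77 yaw -3.033 q6 -1.63
```

```bash
python3 -m jog '[[1,[7.4,-11.8,0.3],4.86],[1,[7.4,-11.8,0.3],4.86],[1,[7.4,-11.8,0.3],4.86],[1,[7.4,-11.8,0.3],4.86],[1,[7.4,-11.8,0.3],4.86],[1,[7.4,-11.8,0.3],4.86],[1,[7.4,-11.8,0.3],4.86],[1,[7.4,-11.8,0.3],4.86],[1,[7.4,-11.8,0.3],4.86]]'|sed -n '2p;3p'; python3 -c "
from h import *
snap('top');snap('scene')
for c in('top','scene'): print(c,[(round(r['conf'],2),np.round(px2w(c,r['xy'],19)[:2],1)) for r in models.spot_point(c,'pot_a')])
go(423,-183,2,-0.4)"
```

```text
position: [423.6, -183.5, 38.3]
ee_rot: [3.141, -0.002, 2.738]
top [(0.85, array([483.5, 340.1])), (0.81, array([281.4, 316.5])), (0.65, array([567.4, 131.3])), (0.47, array([ 364.3, -286.5]))]
scene [(0.91, array([484. , 342.8])), (0.85, array([282. , 316.2])), (0.83, array([ 430.7, -188.2])), (0.8, array([ 374.2, -288.5])), (0.7, array([365.5, 384. ])), (0.56, array([576.6, 132.5]))]
shift [ 0.05 -0.08  2.91] turn 0.02 yaw 2.744 q6 -1.8
```

```bash
python3 -m jog '[[1,[0,-0.05,1],0],[1,[0,-0.05,2],0],[1,[0,-0.05,2.9],0],[1,[0,-0.05,2.9],0],[1,[0,-0.05,2.9],0]]'|sed -n '2p;4p';python3 -m jog '[[-1,[0,0,0],0],[-1,[0,0,0],0],[-1,[0,0,0],0],[-1,[0,0,0],0],[-1,[0,0,0],0],[-1,[0,0,-1],0],[-1,[0,0,-2],0],[-1,[0,0,-2.8],0],[-1,[0,0,-2.8],0],[-1,[0,0,-2.8],0]]'; python3 -c "
from h import *
weigh()
go(511,-340+32,80,-0.4);go(*pl(-22,20),80,PY)"
```

```text
position: [424.4, -183.2, -33.3]
force: [0.5, -0.4, -0.3]
time: 27.65
position: [424.0, -184.2, 36.6]
ee_rot: [-3.141, 0.0, 2.741]
force: [-0.4, 0.1, -1.6]
width: 52.5
finger_force: 63.1
F [ 0.18  0.12 -0.71] w 52.4
shift [-5.15 -3.21 -0.33] turn -0.0 yaw 2.741 q6 -1.8
shift [-2.17 11.32 -0.32] turn -4.87 yaw 2.741 q6 -1.8
```

```bash
python3 -c "
from h import *
go(555,346.5,85,0.03)"
```

```text
shift [ 3.44 21.59 -0.51] turn -4.11 yaw 2.741 q6 -1.8
```

```bash
python3 -m jog '[[-1,[3.44,21.6,-0.5],-4.1],[-1,[3.44,21.6,-0.5],-4.1],[-1,[3.44,21.6,-0.5],-4.1],[-1,[3.44,21.6,-0.5],-4.1],[-1,[3.44,21.6,-0.5],-4.1],[-1,[3.44,21.6,-0.5],-4.1],[-1,[3.44,21.6,-0.5],-4.1],[-1,[3.44,21.6,-0.5],-4.1],[-1,[3.44,21.6,-0.5],-4.1],[-1,[3.44,21.6,-0.5],-4.1]]'; python3 -c "
from h import *
weigh(4);go(555,346.5,85,0.03)"
```

```text
time: 29.05
position: [544.2, 303.2, 47.8]
ee_rot: [-3.141, -0.0, -3.112]
force: [1.1, -0.5, -1.3]
width: 52.6
finger_force: 63.2
F [-0.11  0.24 -0.78] w 52.5
shift [-0.51  1.77 -0.07] turn 0.01 yaw -3.11 q6 -1.26
```

```bash
python3 -m jog '[[-1,[-0.5,1.75,0],0],[-1,[-0.5,1.75,0],0],[-1,[-0.5,1.75,0],0],[-1,[-0.5,1.75,1.2],0],[-1,[-0.5,1.75,2.3],0],[-1,[-0.5,1.75,2.95],0],[-1,[-0.5,1.75,2.95],0],[0.45,[-0.5,1.75,2.95],0],[0.45,[-0.5,1.75,2.95],0],[0.45,[-0.5,1.75,2.95],0]]'|sed -n '2p;4,5p';python3 -m jog '[[0.45,[0,0,-1],0],[0.6,[0,0,-3],0],[1,[0,0,-3],0],[1,[0,0,-3],0]]'|sed -n '2p;4p';python3 -c "
from h import *
snap('top');snap('scene')
for c in('top','scene'): print(c,[(round(r['conf'],2),np.round(px2w(c,r['xy'],19)[:2],1)) for r in models.spot_point(c,'pot_a')])
go(370,-281,85,-0.6)"
```

```text
position: [556.1, 345.1, -24.7]
force: [0.1, 0.5, -0.8]
width: 62.0
position: [557.2, 345.9, 52.4]
force: [-0.6, 0.1, -1.0]
top [(0.89, array([ 367.8, -276.1])), (0.64, array([483.2, 340.8])), (0.64, array([557.7, 345.9])), (0.58, array([569.2, 133. ]))]
scene [(0.92, array([ 349.7, -289.3])), (0.84, array([570.4, 133.3])), (0.73, array([282.8, 317.4])), (0.68, array([364.8, 382. ])), (0.66, array([555.6, 343.9])), (0.55, array([489.4, 342.4]))]
shift [  8.09 -24.8   -0.  ] turn 6.01 yaw -3.113 q6 -1.2
```

```bash
python3 -m jog '[[1,[4.5,-16,0],4],[1,[4.5,-16,0],4],[1,[4.5,-16,0],4],[1,[4.5,-16,0],4],[1,[4.5,-16,0],4],[1,[4.5,-16,0],4],[1,[4.5,-16,0],4],[1,[4.5,-16,0],4],[1,[4.5,-16,0],4]]'|sed -n '2p;3p'; python3 -c "
from h import *
go(368,-281,70,-0.6)"
```

```text
position: [452.7, -61.0, 48.4]
ee_rot: [-3.141, -0.002, 2.748]
shift [-0.25 -9.42  0.58] turn 1.97 yaw 2.748 q6 -1.53
```

```bash
python3 -m jog '[[1,[-0.25,-9.4,0.5],1.97],[1,[-0.25,-9.4,0.5],1.97],[1,[-0.25,-9.4,0.5],1.97],[1,[-0.25,-9.4,0.5],1.97],[1,[-0.25,-9.4,0.5],1.97],[1,[-0.25,-9.4,0.5],1.97],[1,[-0.25,-9.4,0.5],1.97]]'|sed -n '2p;3p'; python3 -c "
from h import *
snap('scene')
print([(round(r['conf'],2),np.round(px2w('scene',r['xy'],19)[:2],1)) for r in models.spot_point('scene','pot_a')])
go(368,-281,2,-0.6)"
```

```text
position: [370.0, -277.4, 35.8]
ee_rot: [3.141, -0.003, 2.543]
[(0.94, array([ 373.4, -279.7])), (0.91, array([561.7, 339.7])), (0.89, array([480.6, 344.8])), (0.67, array([279.2, 313.7])), (0.64, array([563.3, 135.3])), (0.4, array([634.3,  32.3]))]
shift [-0.02 -0.22  2.8 ] turn 0.04 yaw 2.546 q6 -1.84
```

```bash
python3 -m jog '[[1,[0,-0.15,1],0],[1,[0,-0.15,2],0],[1,[0,-0.15,2.8],0],[1,[0,-0.15,2.8],0],[1,[0,-0.15,2.8],0]]'|sed -n '2p;4p';python3 -m jog '[[-1,[0,0,0],0],[-1,[0,0,0],0],[-1,[0,0,0],0],[-1,[0,0,0],0],[-1,[0,0,0],0],[-1,[0,0,-1],0],[-1,[0,0,-2],0],[-1,[0,0,-2.8],0],[-1,[0,0,-2.8],0],[-1,[0,0,-2.8],0]]'; python3 -c "
from h import *
weigh()
go(511,-340,75,-0.6);go(*pl(-22,0),75,PY)"
```

```text
position: [369.2, -279.6, -33.1]
force: [0.5, -0.8, 0.1]
time: 34.05
position: [368.2, -280.0, 36.1]
ee_rot: [3.141, -0.001, 2.545]
force: [-1.4, 0.7, -8.5]
width: 52.6
finger_force: 67.1
F [-0.03 -0.11 -7.15] w 52.2
shift [-6.05  1.23 -0.12] turn 0.04 yaw 2.545 q6 -1.84
shift [-0.1  15.35 -0.1 ] turn -6.74 yaw 2.545 q6 -1.84
```

```bash
python3 -m jog '[[-1,[-0.1,15.35,-0.3],-6.74],[-1,[-0.1,15.35,-0.3],-6.74],[-1,[-0.1,15.35,-0.3],-6.74],[-1,[-0.1,15.35,-0.3],-6.74],[-1,[-0.1,15.35,-0.3],-6.74],[-1,[-0.1,15.35,-0.3],-6.74],[-1,[-0.1,15.35,-0.3],-6.74],[-1,[-0.1,15.35,-0.3],-6.74],[-1,[-0.1,15.35,-0.3],-6.74],[-1,[-0.1,15.35,-0.3],-6.74]]'; python3 -c "
from h import *
go(*pl(-22,0),8,PY)"
```

```text
time: 35.45
position: [586.2, 36.2, 43.7]
ee_rot: [-3.141, -0.002, -3.03]
force: [-1.0, 0.6, -8.0]
width: 52.4
finger_force: 67.5
shift [-0.   -0.02  2.87] turn 0.03 yaw -3.03 q6 -1.79
```

```bash
python3 -m jog '[[-1,[0,0,1.2],0],[-1,[0,0,2.2],0],[-1,[0,0,2.85],0],[-1,[0,0,2.85],0],[-1,[0,0,2.85],0],[0.45,[0,0,2.85],0],[0.45,[0,0,2.85],0],[0.45,[0,0,2.85],0]]'|sed -n '2p;4,5p';python3 -m jog '[[0.45,[0,0,-1],0],[0.6,[0,0,-3],0],[1,[0,0,-5],0],[1,[6,0,-5],0],[1,[6,0,-5],0],[1,[6,0,-5],0],[1,[6,0,-5],0],[1,[6,0,-5],0]]'|sed -n '2p;4p';python3 -c "
from h import *
snap('top','t9.png');snap('scene','s9.png')
for c in('top','scene'):
  for r in models.spot_point(c,'pot_a'):
    w=px2w(c,r['xy'],23)[:2];print(c,round(r['conf'],2),np.round(r['xy']),np.round(w),'plate',np.round(to_pl(w)),'tray',np.round(w-[520.8,345.5]))"
```

```text
position: [588.2, 35.0, -25.0]
force: [-0.2, 0.3, 0.4]
width: 61.7
position: [437.0, 18.9, 99.0]
force: [-0.3, -0.2, 1.5]
top 0.88 [199. 322.] [284. 309.] plate [-293.  305.] tray [-237.  -37.]
top 0.75 [320. 200.] [584.  35.] plate [-24.  -0.] tray [  63. -310.]
top 0.71 [191. 208.] [554. 348.] plate [-20. 314.] tray [33.  2.]
top 0.67 [173. 285.] [368. 376.] plate [-202.  363.] tray [-153.   31.]
top 0.66 [281. 206.] [565. 129.] plate [-33.  95.] tray [  44. -216.]
top 0.6 [190. 239.] [479. 343.] plate [-95. 318.] tray [-41.  -2.]
scene 0.96 [464. 256.] [490. 338.] plate [-84. 311.] tray [-30.  -8.]
scene 0.9 [371. 273.] [571. 135.] plate [-26. 101.] tray [  50. -210.]
scene 0.9 [474. 227.] [377. 377.] plate [-193.  363.] tray [-144.   32.]
scene 0.83 [442. 207.] [290. 311.] plate [-287.  306.] tray [-231.  -34.]
scene 0.82 [472. 274.] [554. 344.] plate [-21. 310.] tray [33. -2.]
scene 0.76 [320. 274.] [582.  27.] plate [-27.  -8.] tray [  61. -319.]
```

View pics/s9.png

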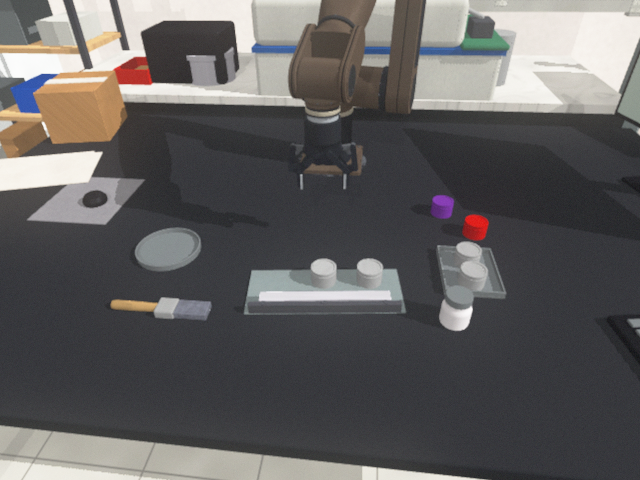

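View pics/t9.png

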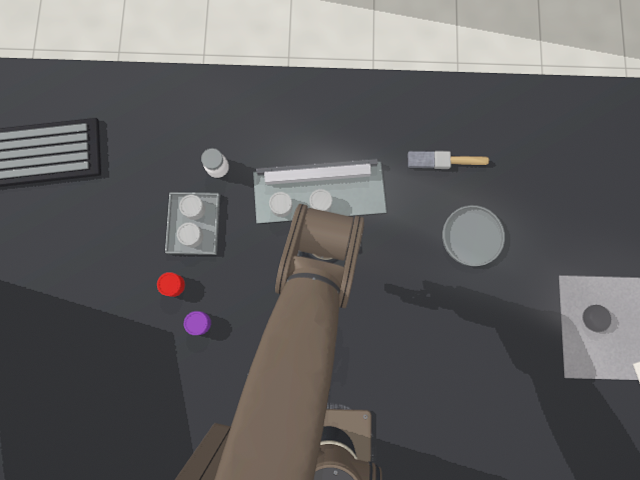

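Both views show the two discs on the plate at (280,203) and (320,200) in front of the flush bar, and the two empties in the tray at (190,207) and (188,235). No grey pot is left on the bench.

```bash
python3 -c "
from plant import close_job
print(close_job())"
```

```text
the job is handed in; nothing more can be done
None
```

I handed the job in (no verdict was returned): the bar is flush along the rail, the two solid discs are on the loading plate and the two empty pots are in the tray; none of the four pots weighed as filled, so the dish stays empty, and the jar, brush and look-alikes were left alone.

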